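Index the filling turntable to the widest mould

TASK

The ring moulds on the turntable are filled one after another under the funnel: bring the widest of the three ring moulds under the funnel's spout and lock the wheel there. Draw the spring pin up by its black knob, turn the wheel, and let the pin drop fully home into the hole of that station; the holes are hidden under the wheel and only roughly a sixth of a turn from the present one, so feel for the hole with the pin riding on its track. Leave the moulds standing in their places on the wheel and the things around undisturbed.

Things in the scene. Friction and masses are not known exactly. Their poses are not given: they have to be found in the camera images.
- axle (a point): Centre of the wheel's top face, on its upright axis; fixed. x points to the funnel post, y to the left of that, z up. The wheel is an aluminium disc 240 mm in diameter, 20 mm thick, top 46 mm above the table; it turns with light friction once the pin is drawn.
- spout (a point): Lower mouth of the steel filling funnel, 96 mm above the table, 72 mm from the axle on the far side; the moulds (up to 80 mm above the table) pass under it. The funnel is 70 mm wide, its top 166 mm above the table, on a fixed upright post 148 mm from the axle.
- knob (a point): Middle of the black round knob of the index pin, 28 mm in diameter, 26 mm tall, upright; moves with it. On the wheel 95 mm from the axle, opposite the middle mould. Pin home: this point 83 mm above the table, knob from 70 to 96 mm; a steel sleeve 19 mm wide stands below it. The knob spins freely. Lifted, it draws the pin; pushed sideways, it turns the wheel.
- index_pin (a joint): Pin height in m: 0 home in a hole, 0.010 with its round tip on the hidden track, 0.020 fully drawn. A spring presses it down with 4.5 N at 0, 7.5 N at 0.020. Pin 10 mm thick, holes 13 mm wide along the track. Let down on the track it rides there with little friction and drops by itself over a hole; the wheel is then locked, with 1 to 2 mm of play either way at the knob.
- wheel (a joint): Wheel angle in rad: 0 as found, pin in its hole, middle mould under the spout; grows counterclockwise from above. Two other holes: near +1.047 and near -1.047, each off by up to 0.09 either way, unknown beforehand and different each time. End stops at 1.25 either way.
- station_left (a point): Place on the wheel's top face, 72 mm from the axle, turning with the wheel: the left station, +60 degrees (counterclockwise) from the middle one. It comes under the spout near wheel angle -1.05.
- station_mid (a point): The middle station on the wheel's top face, 72 mm from the axle, opposite the knob.
- station_right (a point): The right station, -60 degrees from the middle one. It comes under the spout near wheel angle +1.05.
- ring_mould_1: The widest ring mould: open steel ring 69 mm in diameter, 32 mm high, standing loose on the left or the right station. Origin: centre of its underside.
- ring_mould_2: Middle-sized ring mould, 55 mm in diameter, 34 mm high, standing loose on the middle station. Origin: centre of its underside.
- ring_mould_3: Smallest ring mould, 44 mm in diameter, 34 mm high, standing loose on the other side station. Origin: centre of its underside.
- tub_2: Bystander: white plastic tub with lid, 73 mm wide, 64 mm high. Origin: centre of its underside.
- flour_shaker: Bystander: steel flour shaker, 72 mm wide, 88 mm high. Origin: centre of its underside.

How it is judged:
On the way, in this order (a step that is already met when the one before it is completed fails the run):
1. the index pin is drawn out of its first hole (value of joint index_pin above 0.009 m), for 0.1 s.
2. the wheel is turned away from the first hole, to either side ((value of joint wheel above 0.6 rad or value of joint wheel below -0.6 rad)), for 0.05 s.
At the end, for the whole second after the job is handed in: The index pin is home in a hole (within 3 mm of fully down), the widest mould stands under the spout (centre within 20 mm, seen from above), each of the three moulds stands on its own station of the wheel within 12 mm, and the wheel is still (value of joint index_pin below 0.003 m and horizontal distance between ring_mould_1 and spout below 0.02 m and ((horizontal distance between ring_mould_1 and station_left below 0.012 m and horizontal distance between ring_mould_3 and station_right below 0.012 m) or (horizontal distance between ring_mould_1 and station_right below 0.012 m and horizontal distance between ring_mould_3 and station_left below 0.012 m)) and horizontal distance between ring_mould_2 and station_mid below 0.012 m and velocity of joint wheel between -0.05 and 0.05 rad/s); the robot touches nothing.
It fails at once if a ring mould is tipped over (leans more than 0.35 rad) (angle between any of ring_mould_1, ring_mould_2, ring_mould_3's own z axis and vertical above 0.35 rad).
It fails at once if the tub or the flour shaker is pushed more than 25 mm (distance of any of tub_2, flour_shaker from where it was at the start of the episode above 0.025 m).
It also fails if it takes over 38 s, if anything falls off the work surface, if the arm or the gripper's body presses on something with over 40 N, if the wrist force passes 120 N, or if a joint passes its speed limit or range.

ROBOT

A 6-joint arm with a two-finger parallel gripper is mounted at the origin on the work surface; the furniture and walls round the work are solid. World frame = base frame: x ahead of the robot, y to its left, z up, the work surface at z = 0. Lengths are in m, angles in rad, forces in N, time in s.
With the tool pointing down it reaches from about 0.275 to 0.825 m from the base axis. Payload 5.2 kg.
Tool frame: the origin (TCP) lies on the front face of the gripper's body, between the roots of the fingers; the fingertips stand 84 mm ahead of it and the grasp point (between the pads) lies 65 mm ahead of it; y points along the fingers, x is the direction in which the jaws open and shut, and the axes are right-handed (so a half turn about y gives the same grasp; the last joint's range is limited). The gripper opens to 93 mm and grips with 3 to 60 N. Pads are 15 mm wide; open, the fingers measure 128 mm over their backs; the gripper's body (75 mm by 188 mm) begins 65 mm behind the grasp point.
Start: joints at [-1.539, 0.259, 1.535, -0, 1.348, -0.203], TCP at [0.128, -0.535, 0.303] pointing down, gripper open.
Joint ranges: [-3.14, 3.14], [-0.91, 2.08], [0.19, 2.58], [-1.22, 4.36], [0.22, 2.71], [-3.12, 3.12]. Speed limits (rad/s): [2.57, 2.57, 3.14, 3.14, 3.14, 3.14].

INTERFACE

Orientations are given as a 3x3 rotation matrix whose columns are the frame's x, y, z axes.
In Python, from station import get_obs, capture, camera_params, close_job gives the robot as it stands. The module is installed in compiled form; this text tells all that it offers.
- The arm moves only by the tool servo_tool, never from a script. Its arguments are lists of equal length, an entry for each row: "translation": the shift along the tool's x, y, z in mm, a list of three; "delta_rot": the turn, a rotation vector about the tool's x, y, z in rad, a list of three; "hand": the closure, from 0 (fully open) to 1 (shut). In form: {"translation": [[dx, dy, dz], ...], "delta_rot": [[ax, ay, az], ...], "hand": [hand, ...]}. A call has 1 to 10 rows; each row is the pose to reach, as a shift and turn from the pose measured when the call began, along the tool's axes at that moment; what a row does not reach only later rows make up. A row lasts 1/8 s, in which the tool goes at most 62.5 mm and 10.7 degrees, less where a joint would pass 70% of its speed; a pose out of reach is approached as far as the arm can. A call with a gripper value outside its range is refused whole. The fingers move at their own pace and stop on an object; "squeeze" is the grip in N (left out, the last holds). Time passes only in rows, so rows that repeat a pose let the fingers close. It gives the time, the measured TCP pose, the force and the opening at its end, in the units of the state.
- get_obs(): the state, without advancing time (a new reading comes with each control period).
- capture(name): name is "scene" or "side" or "wrist"; returns the picture (400x640x3 uint8, red, green, blue); there is no depth.
- camera_params(name): a dict with "camera_matrix" (3x3 intrinsics, pixels), "pose" (4x4, takes a point from camera to world coordinates). Camera axes: x right, y up, looking along -z (the intrinsics and any distortion apply to the point x, -y, -z); pixel columns grow to the right and rows downward; lengths in m; the calibration is good to about 2 mm. A picture is of the moment at which its call begins: read the wrist's pose just before it. camera_params takes no time and is no camera call; for the wrist camera it gives the pose at the moment of the call.
- close_job(): hands the job in, once; it reports no verdict.
The state is a dict: "time_s": time; "joints": joint angles; "joint_velocities": joint speeds; "effort": joint torques, N m; "eef_pos": TCP position; "tool_rot": TCP orientation; "ft_force": force on the tool from outside, world axes, zero at the start; "torque": the same for the moment, N m; "width": opening from 0.0 (shut) to 1.0 (fully open).
Only numpy, scipy, OpenCV 4.12 (cv2) and the standard library are available. Lean on these libraries where they do the work, as an engineer would, in place of code of your own. Each camera call takes 0.05 s, during which the arm holds its last target.

## Working session

There is one attempt and no reset: what is moved stays moved. The work goes in short steps, Python scripts to look and compute and a tool call to move; the robot and the scene stay as the last step left them, time stands still between calls to the robot, and variables do not carry over. Pictures are saved under pics/ and viewed, and the job is handed in when it is done.

Besides the shell and the picture viewer there is one more tool, called after "Request:" as name(argument=value, ...) on one line, values as JSON. servo_tool: Moves the arm, as the interface text tells. Its arguments: {"type":"object","properties":{"translation":{"type":"array","items":{"type":"array","items":{"type":"number"}}},"delta_rot":{"type":"array","items":{"type":"array","items":{"type":"number"}}},"hand":{"type":"array","items":{"type":"number"}},"squeeze":{"type":"number"}},"required":["translation","delta_rot","hand"]}

```bash
mkdir -p pics; python3 - <<'E'
from station import *
import cv2
o=get_obs(); print({k:o[k] for k in('time_s','eef_pos','tool_rot','ft_force','width')})
for n in("scene","side","wrist"):
    p=camera_params(n); print(n,p); cv2.imwrite(f"pics/{n}0.png",capture(n)[:,:,::-1])
E
```

```text
{'time_s': 0.0, 'eef_pos': array([ 0.12796379, -0.53451475,  0.301946  ]), 'tool_rot': array([[ 2.32629461e-01, -5.51476742e-05,  9.72565438e-01],
       [-9.72563890e-01,  1.77205800e-03,  2.32629191e-01],
       [-1.73627133e-03, -9.99998428e-01,  3.58598261e-04]]), 'ft_force': array([-0.00835938, -0.01606903,  0.74149363]), 'width': 1.0021134845638526}
scene {'camera_matrix': array([[378.80308883,   0.        , 326.11003898],
       [  0.        , 378.80308883, 190.62819578],
       [  0.        ,   0.        ,   1.        ]]), 'pose': array([[-0.37957943, -0.69700525,  0.60836102,  1.10987392],
       [ 0.92513129, -0.28085946,  0.25544091,  0.23887599],
       [-0.00717971,  0.65977393,  0.75142984,  0.7337114 ],
       [ 0.        ,  0.        ,  0.        ,  1.        ]])}
side {'camera_matrix': array([[363.37792214,   0.        , 325.18730629],
       [  0.        , 363.37792214, 206.46384726],
       [  0.        ,   0.        ,   1.        ]]), 'pose': array([[-0.95889424,  0.19905461, -0.20223525,  0.41707205],
       [-0.28295857, -0.61708806,  0.73425933,  0.6559976 ],
       [ 0.02136075,  0.76130124,  0.6480464 ,  0.62958362],
       [ 0.        ,  0.        ,  0.        ,  1.        ]])}
wrist {'camera_matrix': array([[276.28069042,   0.        , 316.69476163],
       [  0.        , 276.28069042, 201.75746557],
       [  0.        ,   0.        ,   1.        ]]), 'pose': array([[ 0.23293455,  0.92951089,  0.28592132,  0.20790323],
       [-0.97249184,  0.22295865,  0.06744672, -0.51456335],
       [-0.00105617, -0.29376683,  0.95587653,  0.3843895 ],
       [ 0.        ,  0.        ,  0.        ,  1.        ]])}
```

View images.

View pics/scene0.png

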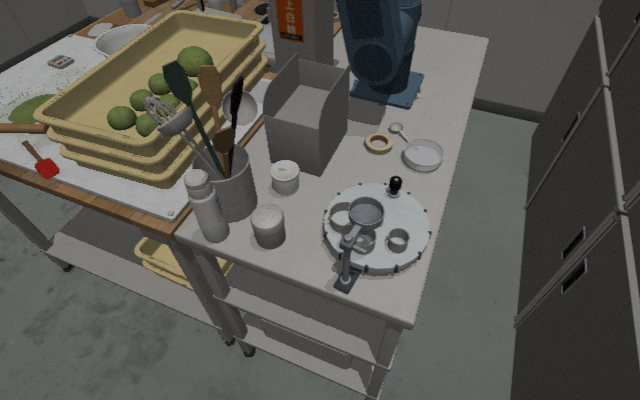

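View pics/side0.png

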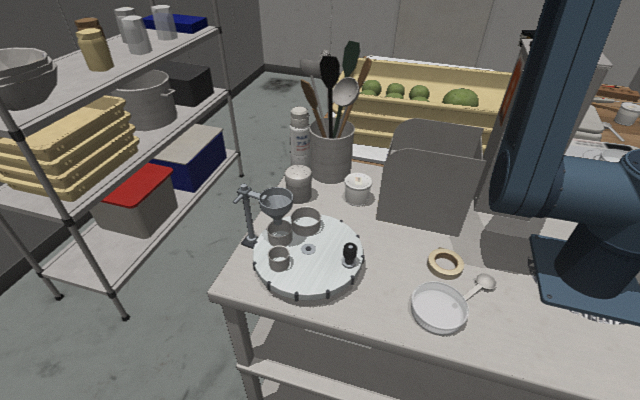

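View pics/wrist0.png

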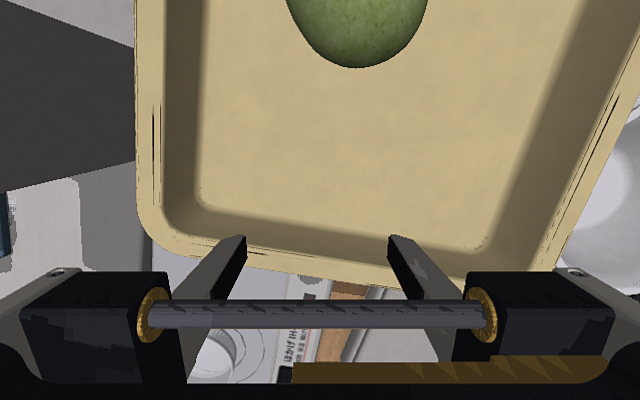

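```bash
cat > h.py <<'E'
import numpy as np, cv2
from station import *
def ray(n,uv,P=None):
    P=P or camera_params(n);K=P['camera_matrix'];T=np.array(P['pose'])
    d=np.array([(uv[0]-K[0,2])/K[0,0],-(uv[1]-K[1,2])/K[1,1],-1]);d=T[:3,:3]@d
    return T[:3,3],d/np.linalg.norm(d)
def onz(n,uv,z,P=None):
    c,d=ray(n,uv,P);return c+d*(z-c[2])/d[2]
def tri(rs):
    A=sum(np.eye(3)-np.outer(d,d) for c,d in rs);b=sum((np.eye(3)-np.outer(d,d))@c for c,d in rs)
    return np.linalg.solve(A,b)
E
python3 - <<'E'
from h import *
a=cv2.imread('pics/scene0.png');b=cv2.imread('pics/side0.png')
c=cv2.resize(a[160:310,300:450],None,fx=4,fy=4,interpolation=cv2.INTER_CUBIC)
d=cv2.resize(b[170:310,230:380],None,fx=4,fy=4,interpolation=cv2.INTER_CUBIC)
cv2.imwrite('pics/sz.png',c);cv2.imwrite('pics/dz.png',d)
for n,im,(x0,y0,x1,y1) in(('scene',a,(375,165,415,205)),('side',b,(335,235,365,275))):
    m=(im[y0:y1,x0:x1].max(2)<60).astype(np.uint8)
    k,l,s,ce=cv2.connectedComponentsWithStats(m);
    for i in range(1,k): print(n,s[i]+[x0,y0,0,0,0],ce[i]+[x0,y0])
E
```

```text
scene [389 176  13  19 167] [394.61676647 184.95808383]
scene [378 204   2   1   2] [378.5 204. ]
side [344 243  13  21 195] [349.37948718 253.17435897]
side [363 257   1   1   1] [363. 257.]
side [363 261   1   1   1] [363. 261.]
```

View pics/sz.png

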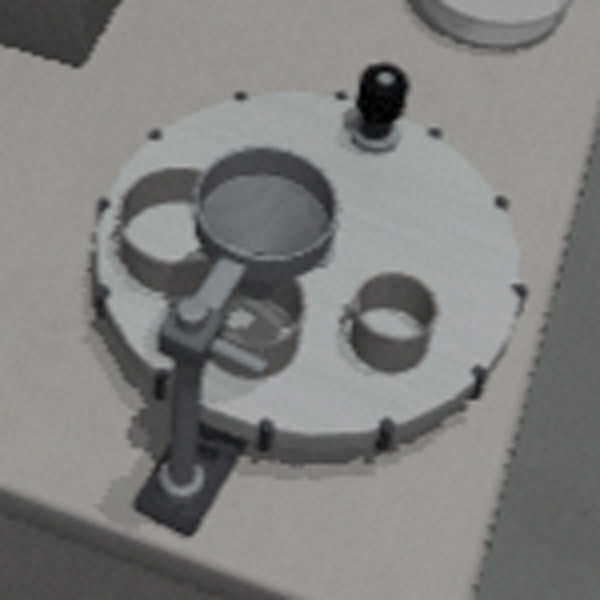

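View pics/dz.png

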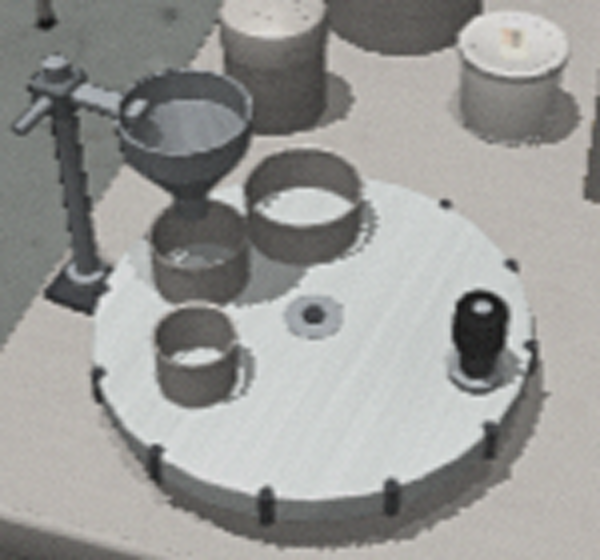

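```bash
python3 - <<'E'
from h import *
hub=onz('side',(308.3,249.1),.048);print('hub',hub)
r1=ray('scene',(395.5,183.5));r2=ray('side',(350,250));k=tri([r1,r2]);print('knob tri',k)
print(onz('scene',(395.5,183.5),.083),onz('side',(350,250),.083))
k=(onz('scene',(395.5,183.5),.083)+onz('side',(350,250),.083))/2
d=hub-k;print(np.linalg.norm(d[:2]),np.degrees(np.arctan2(d[1],d[0])))
# rim ellipse from side: bright disc
for n,f in(('side','pics/dz.png'),('scene','pics/sz.png')):pass
print('big mould top c',onz('side',(230+303/4,170+177/4),.078),'right small top',onz('side',(230+196/4,170+330/4),.080))
print('funnel post base',onz('side',(230+82/4,170+275/4),.01),onz('scene',(300+182/4,160+480/4),.01))
print('funnel rim c',onz('side',(230+187/4,170+112/4),.166),onz('scene',(300+266/4,160+205/4),.166))
print('tub',onz('side',(358,188),.06),'shaker',onz('side',(298,183),.088),onz('scene',(268,226),.044))
E
```

```text
hub [0.59306969 0.14503599 0.048     ]
knob tri [0.50150916 0.15699081 0.08464823]
[0.50251261 0.15866449 0.083     ] [0.50071916 0.15249422 0.083     ]
0.09205955254771993 -6.576382882079586
big mould top c [0.6236663  0.07092969 0.078     ] right small top [0.63691555 0.1998942  0.08      ]
funnel post base [0.74544714 0.12143024 0.01      ] [0.74034996 0.12577092 0.01      ]
funnel rim c [0.66212277 0.13548489 0.166     ] [0.6698244  0.13694119 0.166     ]
tub [ 0.53499773 -0.08586823  0.06      ] shaker [ 0.67576763 -0.02308099  0.088     ] [ 0.69784366 -0.0763892   0.044     ]
```

```bash
python3 - <<'E'
from h import *
# grey box corners: scene vs side
pr=lambda s,a,b:print(s,tri([ray('scene',a),ray('side',b)]))
c=cv2.imread('pics/scene0.png');d=cv2.imread('pics/side0.png')
cv2.imwrite('pics/s2.png',cv2.resize(c[0:220,150:360],None,fx=3.5,fy=2.7));cv2.imwrite('pics/d2.png',cv2.resize(d[30:240,280:500],None,fx=3.5,fy=2.7))
E
```

```text
(no output)
```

View pics/s2.png

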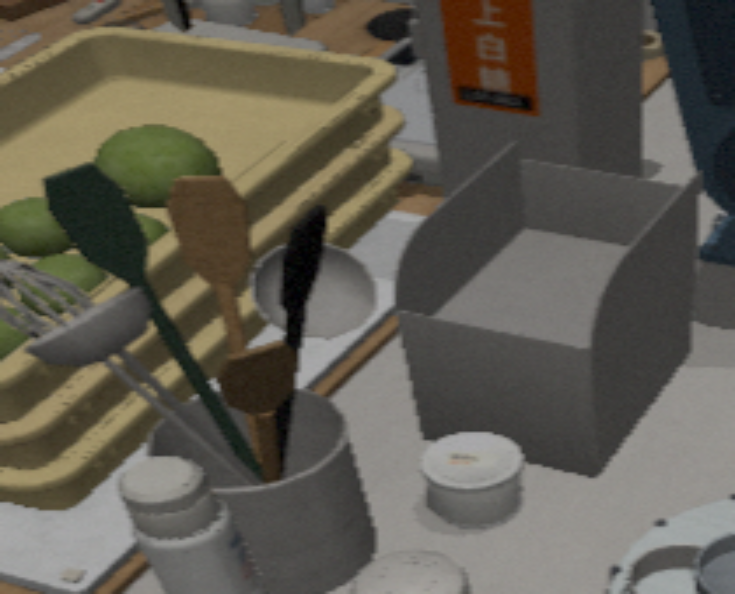

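View pics/d2.png

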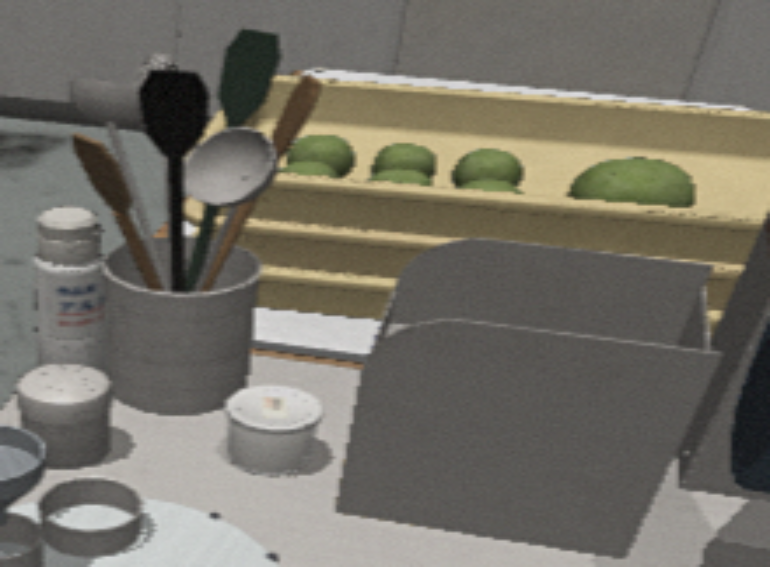

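```bash
python3 - <<'E'
from h import *
pr=lambda s,a,b:print(s,tri([ray('scene',a),ray('side',b)]))
pr('boxtop1',(348.6,66),(485,160.4));pr('boxtop2',(297,55),(483,128))
pr('boxfront',(150+590/3.5,350/2.7),(280+385/3.5,30+330/2.7))
pr('boxfront2',(150+403/3.5,315/2.7),(280+385/3.5,30+305/2.7))
pr('green',(173,63),(353,43));pr('wood',(209,67),(367,60));pr('black',(150+310/3.5,210/2.7),(280+175/3.5,30+72/2.7))
for z in(.2,.3,.4):print('bag',z,onz('side',(525,40),z),onz('scene',(274,0),z),onz('scene',(332,0),z))
print('bag base',onz('scene',(277,68),0),onz('scene',(330,70),0), onz('side',(478,205),0))
E
```

```text
boxtop1 [ 0.27253312 -0.04745641  0.21784843]
boxtop2 [ 0.2714333  -0.19396764  0.21786848]
boxfront [ 0.47559926 -0.05029726  0.18223361]
boxfront2 [ 0.47721281 -0.18520211  0.15288592]
green [ 0.61468851 -0.28089427  0.35492487]
wood [ 0.56858839 -0.23808854  0.33142597]
black [ 0.63025965 -0.12509493  0.36798541]
bag 0.2 [ 0.06770999 -1.09572606  0.2       ] [-0.04692173 -0.4295674   0.2       ] [-0.11782935 -0.24760795  0.2       ]
bag 0.3 [ 0.14903573 -0.68795361  0.3       ] [ 0.16982381 -0.30432305  0.3       ] [ 0.11220195 -0.15645682  0.3       ]
bag 0.4 [ 0.23036147 -0.28018116  0.4       ] [ 0.38656935 -0.1790787   0.4       ] [ 0.34223325 -0.0653057   0.4       ]
bag base [ 0.03743214 -0.39834126  0.        ] [-0.02066372 -0.2156324   0.        ] [ 0.21888054 -0.19111253  0.        ]
```

Request:
servo_tool(translation=[[0,-60,0],[0,-120,0],[0,-180,0],[0,-220,0],[0,-220,0]], delta_rot=[[0,0,0],[0,0,0],[0,0,0],[0,0,0],[0,0,0]], hand=[0,0,0,0,0])

```text
time_s: 0.78
eef_pos: [0.128, -0.5353, 0.5255]
tool_rot: [[0.233, 0.0, 0.973], [-0.973, -0.005, 0.233], [0.005, -1.0, -0.001]]
ft_force: [0.6, -1.2, -0.4]
width: 0.999
```

```bash
cat >> h.py <<'E'
def rel(p,R):
    "world TCP target + current R -> rows"
    o=get_obs();R0=np.array(o['tool_rot']);return R0.T@(np.array(p)-o['eef_pos'])*1000
def Rx(a):
    "tool_rot with tool x at world yaw a, y down"
    x=np.array([np.cos(a),np.sin(a),0]);y=np.array([0,0,-1.]);return np.c_[x,y,np.cross(x,y)]
def rv(R):
    from scipy.spatial.transform import Rotation as S
    return S.from_matrix(np.array(get_obs()['tool_rot']).T@R).as_rotvec()
E
python3 - <<'E'
from h import *
o=get_obs();p=o['eef_pos'];print(o['time_s'],p,o['ft_force'])
a0=np.arctan2(p[1],p[0]);
for i in range(1,17):
    f=i/16;a=a0+f*(np.arctan2(.157,.5)-a0);r=.55+f*(.524-.55)
    t=np.radians(-76.5)+f*np.radians(76.5-37.7)
    print(i,np.round(rel([r*np.cos(a),r*np.sin(a),.52],0)),np.round(rv(Rx(t)),3))
E
```

```text
0.775 [ 0.12801737 -0.53526198  0.52552421] [ 0.56600461 -1.16326505 -0.40782625]
1 [-5.  5. 56.] [ 0.001 -0.043  0.005]
2 [-15.   5. 111.] [ 0.001 -0.085  0.005]
3 [-31.   5. 165.] [ 0.001 -0.128  0.005]
4 [-52.   5. 217.] [ 0.002 -0.17   0.005]
5 [-78.   5. 266.] [ 0.002 -0.212  0.005]
6 [-109.    5.  312.] [ 0.002 -0.255  0.005]
7 [-145.    4.  354.] [ 0.002 -0.297  0.005]
8 [-184.    4.  393.] [ 0.002 -0.339  0.005]
9 [-227.    4.  427.] [ 0.002 -0.382  0.005]
10 [-273.    4.  456.] [ 0.002 -0.424  0.005]
11 [-322.    3.  481.] [ 0.002 -0.466  0.005]
12 [-373.    3.  500.] [ 0.002 -0.509  0.005]
13 [-426.    3.  514.] [ 0.002 -0.551  0.005]
14 [-479.    2.  522.] [ 0.003 -0.593  0.005]
15 [-533.    2.  525.] [ 0.003 -0.636  0.005]
16 [-587.    2.  523.] [ 0.003 -0.678  0.005]
```

Request:
servo_tool(translation=[[-5,5,56],[-15,5,111],[-31,5,165],[-52,5,217],[-78,5,266],[-109,5,312],[-145,4,354],[-184,4,393],[-227,4,427],[-273,4,456]], delta_rot=[[0,-0.043,0],[0,-0.085,0],[0,-0.128,0],[0,-0.17,0],[0,-0.212,0],[0,-0.255,0],[0,-0.297,0],[0,-0.339,0],[0,-0.382,0],[0,-0.424,0.005]], hand=[0,0,0,0,0,0,0,0,0,0])

```text
time_s: 2.02
eef_pos: [0.5086, -0.1619, 0.5172]
tool_rot: [[0.613, -0.005, 0.79], [-0.79, 0.001, 0.613], [-0.004, -1.0, -0.003]]
ft_force: [0.4, -0.1, 0.8]
width: 1.001
```

```bash
python3 - <<'E'
from h import *
o=get_obs();p=o['eef_pos'];print(o['time_s'],p,o['ft_force'])
a0=np.arctan2(p[1],p[0]);r0=np.hypot(p[0],p[1]);x=o['tool_rot'][:,0];t0=np.arctan2(x[1],x[0])
for i in range(1,8):
    f=i/7;a=a0+f*(np.arctan2(.157,.5)-a0);r=r0+f*(.524-r0)
    t=t0+f*(np.radians(-37.7)-t0)
    print(i,np.round(rel([r*np.cos(a),r*np.sin(a),.50],0)),np.round(rv(Rx(t)),3))
for z in(.4,.3):print(np.round(rel([.5,.157,z],0)))
E
```

```text
2.025 [ 0.50856436 -0.16190981  0.51719251] [ 0.43998215 -0.14360472  0.76630017]
1 [-29.  17.  36.] [ 0.003 -0.036 -0.004]
2 [-61.  17.  70.] [ 0.003 -0.072 -0.004]
3 [-96.  17. 101.] [ 0.003 -0.108 -0.004]
4 [-133.   17.  128.] [ 0.003 -0.144 -0.004]
5 [-173.   17.  152.] [ 0.003 -0.18  -0.004]
6 [-214.   17.  172.] [ 0.003 -0.216 -0.004]
7 [-257.   18.  189.] [ 0.003 -0.252 -0.004]
[-257.  118.  189.]
[-256.  218.  190.]
```

Request:
servo_tool(translation=[[-29,17,36],[-61,17,70],[-96,17,101],[-133,17,128],[-173,30,152],[-214,70,172],[-257,120,189],[-257,180,189],[-257,218,190],[-257,218,190]], delta_rot=[[0.003,-0.036,-0.004],[0.003,-0.072,-0.004],[0.003,-0.108,-0.004],[0.003,-0.144,-0.004],[0.003,-0.18,-0.004],[0.003,-0.216,-0.004],[0.003,-0.252,-0.004],[0.003,-0.252,-0.004],[0.003,-0.252,-0.004],[0.003,-0.252,-0.004]], hand=[0,0,0,0,0,0,0,0,0,0])

```text
time_s: 3.28
eef_pos: [0.4971, 0.1578, 0.2951]
tool_rot: [[0.791, -0.01, 0.611], [-0.611, -0.001, 0.791], [-0.008, -1.0, -0.007]]
ft_force: [0.4, -0.6, 0.1]
width: 1.003
```

```bash
python3 - <<'E'
from h import *
P=camera_params('wrist');im=capture('wrist')[:,:,::-1];cv2.imwrite('pics/w1.png',im);np.save('w1.npy',P['pose'])
print(get_obs()['eef_pos'])
K=P['camera_matrix'];T=P['pose']
q=T[:3,:3].T@(np.array([.5,.157,.083])-T[:3,3]);print(K[0,2]+K[0,0]*q[0]/-q[2],K[1,2]-K[1,1]*q[1]/-q[2])
E
```

```text
[0.49878367 0.15777708 0.29794748]
321.142059905154 192.88032769637852
```

View pics/w1.png

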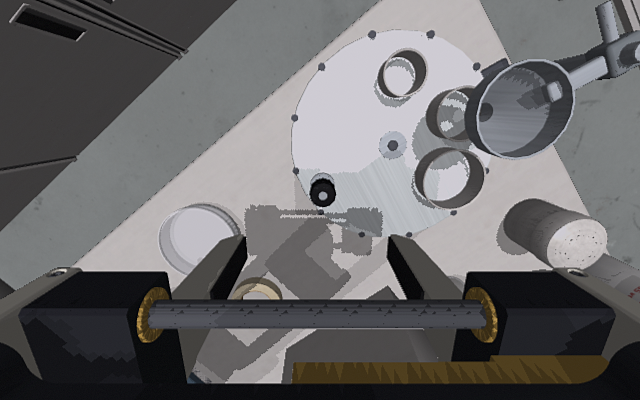

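```bash
python3 - <<'E'
from h import *
P={'camera_matrix':camera_params('wrist')['camera_matrix'],'pose':np.load('w1.npy')}
im=cv2.imread('pics/w1.png')
m=(im[170:212,300:345].max(2)<60).astype(np.uint8);k,l,s,c=cv2.connectedComponentsWithStats(m)
for i in range(1,k):
    if s[i][4]>50: print(s[i]+[300,170,0,0,0],c[i]+[300,170])
for uv,z in(((322.5,192.5),.083),((322.5,195.5),.096)):print('knob',onz('w',uv,z,P))
h=onz('w',(392.5,145.5),.048,P);print('hub',h)
cv2.imwrite('pics/w1z.png',cv2.resize(im[120:220,290:420],None,fx=6,fy=6))
E
```

```text
[310 178  26  29 502] [322.35657371 191.88247012]
knob [0.50145244 0.15643258 0.083     ]
knob [0.50152255 0.15679852 0.096     ]
hub [0.59544165 0.14384442 0.048     ]
```

View pics/w1z.png

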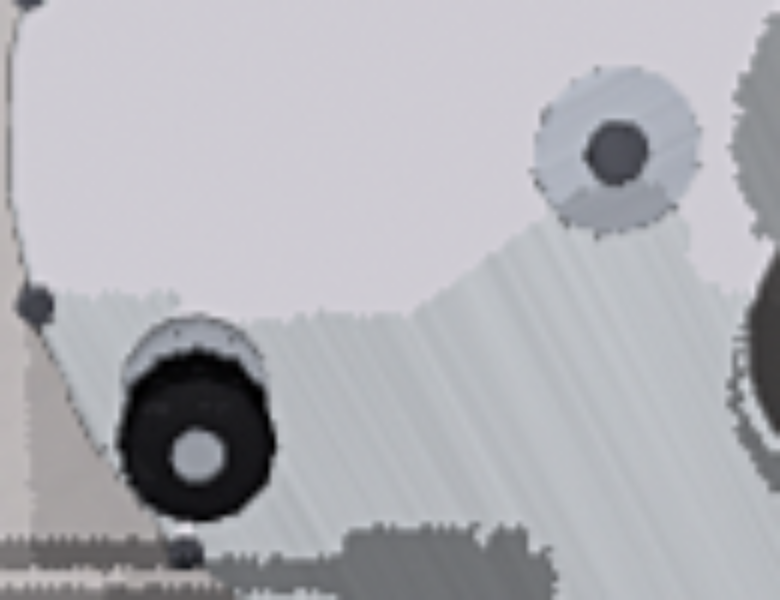

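```bash
python3 - <<'E'
from h import *
o=get_obs();print(o['time_s'],o['eef_pos'],o['ft_force'])
print(rel([.5015,.1565,.148],0),rv(Rx(np.radians(-37.6))))
E
```

```text
3.325 [0.49878367 0.15777708 0.29794748] [ 1.26227402 -0.42555018  0.05024345]
[  3.50326644 149.93253744   1.10344697] [ 0.00300902 -0.00209228 -0.00382669]
```

Request:
servo_tool(translation=[[3,50,1],[3,100,1],[3.5,140,1],[3.5,150,1],[3.5,150,1]], delta_rot=[[0.003,-0.002,-0.004],[0.003,-0.002,-0.004],[0.003,-0.002,-0.004],[0.003,-0.002,-0.004],[0.003,-0.002,-0.004]], hand=[0,0,0,0,0])

```text
time_s: 3.95
eef_pos: [0.5025, 0.1564, 0.1492]
tool_rot: [[0.792, 0.002, 0.61], [-0.61, 0.0, 0.792], [0.001, -1.0, 0.001]]
ft_force: [0.1, 0.2, 0.6]
width: 1.002
```

Request:
servo_tool(translation=[[0,0,0],[0,0,0],[0,0,0],[0,0,0],[0,0,0],[0,0,0],[0,0,0],[0,0,0]], delta_rot=[[0,0,0],[0,0,0],[0,0,0],[0,0,0],[0,0,0],[0,0,0],[0,0,0],[0,0,0]], hand=[0.5,0.9,0.9,0.9,0.9,0.9,0.9,0.9], squeeze=25)

```text
time_s: 4.95
eef_pos: [0.5022, 0.1564, 0.1492]
tool_rot: [[0.792, 0.001, 0.61], [-0.61, 0.0, 0.792], [0.001, -1.0, 0.001]]
ft_force: [-2.0, 0.5, 1.3]
width: 0.292
```

```bash
python3 - <<'E'
from h import *
o=get_obs();print(o['time_s'],o['eef_pos'],o['ft_force'],o['width'])
im=capture('side')[:,:,::-1];cv2.imwrite('pics/d3.png',cv2.resize(im[150:310,230:430],None,fx=3,fy=3))
E
```

```text
4.95 [0.50218493 0.15640266 0.14915266] [-2.03015858  0.48399751  1.32880758] 0.2923390424803926
```

View pics/d3.png

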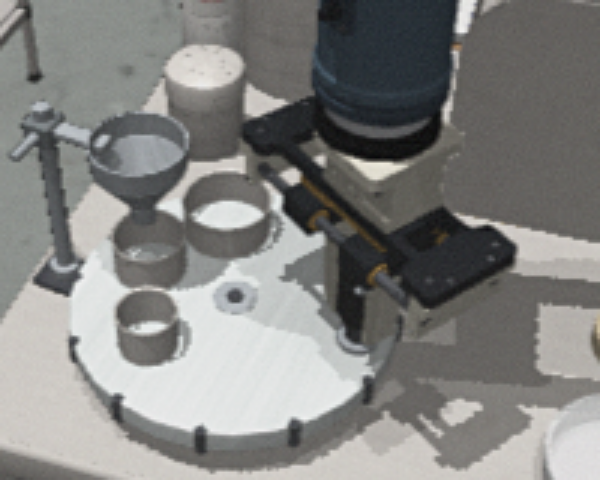

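Request:
servo_tool(translation=[[0,-6,0],[0,-12,0],[0,-17,0],[0,-17,0],[0,-17,0]], delta_rot=[[0,0,0],[0,0,0],[0,0,0],[0,0,0],[0,0,0]], hand=[0.9,0.9,0.9,0.9,0.9], squeeze=30)

```text
time_s: 5.62
eef_pos: [0.5021, 0.1563, 0.166]
tool_rot: [[0.792, 0.001, 0.61], [-0.61, -0.0, 0.792], [0.001, -1.0, 0.0]]
ft_force: [0.9, -0.8, -7.5]
width: 0.296
```

```bash
python3 - <<'E'
from h import *
o=get_obs();print(o['time_s'],o['eef_pos'],o['ft_force'],o['width'])
C=np.array([.5955,.144]);a0=np.arctan2(o['eef_pos'][1]-C[1],o['eef_pos'][0]-C[0]);R=np.hypot(*(o['eef_pos'][:2]-C));print(a0,R)
for w in np.arange(.05,1.0,.05):
    p=C+R*np.array([np.cos(a0+w),np.sin(a0+w)]);print(round(w,2),np.round(rel([*p,o['eef_pos'][2]],0),1))
E
```

```text
5.625 [0.50206838 0.15632987 0.16598433] [ 0.87390094 -0.81550233 -7.46698453] 0.29615056655394373
3.0103840885789133 0.0942416752313579
0.05 [ 2.5 -0.  -4. ]
0.1 [ 5.1  0.  -7.9]
0.15 [  8.    0.  -11.7]
0.2 [ 11.    0.  -15.3]
0.25 [ 14.2   0.  -18.7]
0.3 [ 17.6   0.  -22. ]
0.35 [ 21.2   0.  -25.1]
0.4 [ 24.8   0.  -28. ]
0.45 [ 28.7   0.  -30.8]
0.5 [ 32.6   0.  -33.3]
0.55 [ 36.7   0.  -35.6]
0.6 [ 40.9   0.  -37.8]
0.65 [ 45.2   0.  -39.7]
0.7 [ 49.6   0.  -41.4]
0.75 [ 54.1   0.  -42.9]
0.8 [ 58.6   0.  -44.2]
0.85 [ 63.2   0.  -45.2]
0.9 [ 67.9   0.  -46. ]
0.95 [ 72.6   0.  -46.5]
```

Request:
servo_tool(translation=[[1.2,0,-2],[3.8,0,-6],[8,0,-11.7],[11,0,-15.3],[14.2,0,-18.7],[17.6,0,-22],[21.2,0,-25.1],[24.8,0,-28],[28.7,0,-30.8],[30.5,0,-32]], delta_rot=[[0,0,0],[0,0,0],[0,0,0],[0,0,0],[0,0,0],[0,0,0],[0,0,0],[0,0,0],[0,0,0],[0,0,0]], hand=[0.9,0.9,0.9,0.9,0.9,0.9,0.9,0.9,0.9,0.9])

```text
time_s: 6.88
eef_pos: [0.5068, 0.1121, 0.1659]
tool_rot: [[0.792, 0.001, 0.611], [-0.611, -0.0, 0.792], [0.001, -1.0, 0.0]]
ft_force: [1.3, 0.5, -7.7]
width: 0.302
```

```bash
python3 - <<'E'
from h import *
o=get_obs();print(o['time_s'],o['eef_pos'],o['ft_force'],o['width'])
im=capture('side')[:,:,::-1];cv2.imwrite('pics/d4.png',cv2.resize(im[150:310,230:430],None,fx=3,fy=3))
C=np.array([.5955,.144]);a0=3.0104;w0=np.arctan2(*(o['eef_pos'][:2]-C)[::-1])%(2*np.pi)-a0;R=np.hypot(*(o['eef_pos'][:2]-C));print(w0,R)
for w in np.arange(.5,1.0,.05):
    p=C+.0945*np.array([np.cos(a0+w),np.sin(a0+w)]);print(round(w,2),np.round(rel([*p,.166],0),1))
print(rv(Rx(np.radians(-37.6))))
E
```

```text
6.875 [0.5067643  0.1120554  0.16594694] [ 1.28283572  0.45828669 -7.74848301] 0.3017498498574464
0.4767457379837947 0.09431055710095426
0.5 [ 1.6 -0.  -1.3]
0.55 [ 5.7 -0.  -3.6]
0.6 [ 9.9 -0.  -5.7]
0.65 [14.2 -0.  -7.7]
0.7 [18.6 -0.  -9.4]
0.75 [ 23.1  -0.  -10.9]
0.8 [ 27.7  -0.  -12.1]
0.85 [ 32.3   0.  -13.2]
0.9 [ 36.9   0.  -14. ]
0.95 [ 41.6   0.  -14.5]
[-0.00024796 -0.00061379  0.00080693]
```

View pics/d4.png

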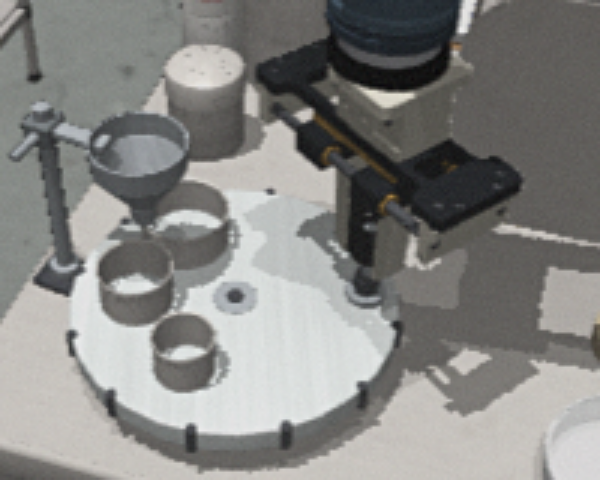

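Request:
servo_tool(translation=[[1.6,0,-1.3],[5.7,0,-3.6],[9.9,0,-5.7],[14.2,0,-7.7],[18.6,0,-9.4],[23.1,0,-10.9],[27.7,0,-12.1],[32.3,0,-13.2],[33.5,0,-13.4],[33.5,0,-13.4]], delta_rot=[[0,0,0],[0,0,0],[0,0,0],[0,0,0],[0,0,0],[0,0,0],[0,0,0],[0,0,0],[0,0,0],[0,0,0]], hand=[0.9,0.9,0.9,0.9,0.9,0.9,0.9,0.9,0.9,0.9])

```text
time_s: 8.18
eef_pos: [0.5253, 0.0807, 0.166]
tool_rot: [[0.792, 0.001, 0.611], [-0.611, -0.0, 0.792], [0.001, -1.0, 0.0]]
ft_force: [1.4, 1.9, -8.8]
width: 0.295
```

Request:
servo_tool(translation=[[0,3,0],[0,5,0],[0,6,0],[0,6,0]], delta_rot=[[0,0,0],[0,0,0],[0,0,0],[0,0,0]], hand=[0.9,0.9,0.9,0.9])

```text
time_s: 8.68
eef_pos: [0.5253, 0.0808, 0.1599]
tool_rot: [[0.792, 0.001, 0.611], [-0.611, -0.0, 0.792], [0.001, -1.0, 0.0]]
ft_force: [1.9, 2.5, -6.4]
width: 0.295
```

```bash
python3 - <<'E'
from h import *
o=get_obs();print(o['time_s'],o['eef_pos'],o['ft_force'],o['width'])
C=np.array([.5955,.144]);a0=3.0104;w0=np.arctan2(*(o['eef_pos'][:2]-C)[::-1])%(2*np.pi)-a0;R=np.hypot(*(o['eef_pos'][:2]-C));print(w0,R)
im=capture('side')[:,:,::-1];cv2.imwrite('pics/d5.png',cv2.resize(im[150:310,230:430],None,fx=3,fy=3))
E
```

```text
8.675 [0.52530024 0.08076067 0.15989111] [ 1.92265132  2.53510594 -6.36970283] 0.2948921354661832
0.8644761684918314 0.09448396621665232
```

View pics/d5.png

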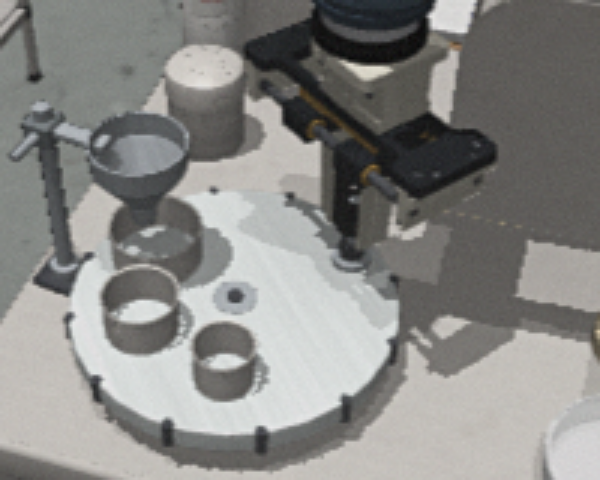

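Request:
servo_tool(translation=[[0,1.5,0],[0,1.5,0],[0,1.5,0],[0,4,0],[0,6,0],[0,6,0]], delta_rot=[[0,0,0],[0,0,0],[0,0,0],[0,0,0],[0,0,0],[0,0,0]], hand=[0.9,0.64,0.64,0.64,0.64,0.64])

```text
time_s: 9.48
eef_pos: [0.5252, 0.0807, 0.1537]
tool_rot: [[0.792, 0.0, 0.611], [-0.611, -0.0, 0.792], [0.001, -1.0, -0.0]]
ft_force: [0.9, 1.6, 0.4]
width: 0.359
```

```bash
python3 - <<'E'
from h import *
o=get_obs();print(o['time_s'],o['eef_pos'],o['ft_force'],o['width'])
C=np.array([.5955,.144]);a0=3.0104
for w in np.arange(.86,1.2,.02):
    p=C+.0945*np.array([np.cos(a0+w),np.sin(a0+w)]);print(round(w,2),np.round(rel([*p,.154],0),1))
im=capture('side')[:,:,::-1];cv2.imwrite('pics/d6.png',cv2.resize(im[180:280,290:410],None,fx=6,fy=6,interpolation=2))
E
```

```text
9.475 [0.52516845 0.08072567 0.15372565] [0.92488331 1.62401878 0.39186701] 0.35896412693193214
0.86 [-0.3 -0.3  0.2]
0.88 [ 1.5 -0.3 -0.2]
0.9 [ 3.4 -0.3 -0.5]
0.92 [ 5.3 -0.3 -0.7]
0.94 [ 7.1 -0.3 -0.9]
0.96 [ 9.  -0.3 -1.1]
0.98 [10.9 -0.3 -1.2]
1.0 [12.8 -0.3 -1.3]
1.02 [14.7 -0.3 -1.4]
1.04 [16.6 -0.3 -1.4]
1.06 [18.5 -0.3 -1.4]
1.08 [20.4 -0.3 -1.4]
1.1 [22.2 -0.3 -1.3]
1.12 [24.1 -0.3 -1.2]
1.14 [26.  -0.3 -1. ]
1.16 [27.9 -0.3 -0.8]
1.18 [29.8 -0.3 -0.6]
```

View pics/d6.png

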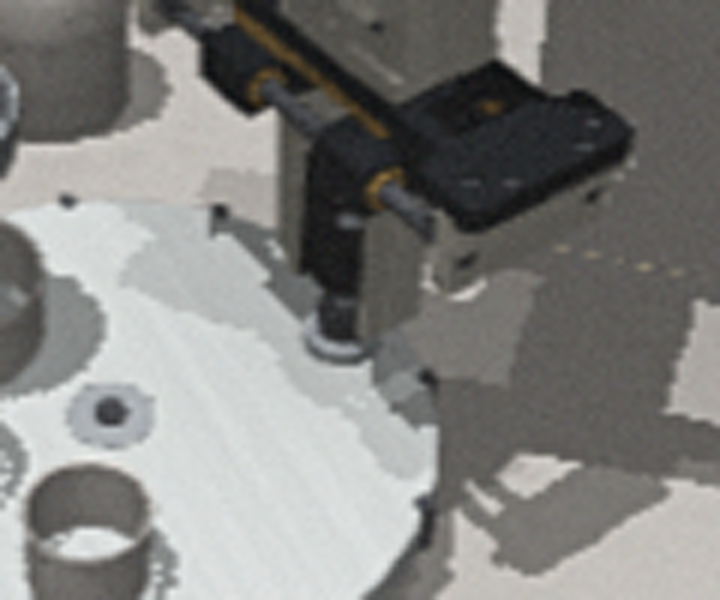

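Request:
servo_tool(translation=[[1.5,0,-0.2],[3,0,-0.4],[4.5,0,-0.6],[6,0,-0.8],[7.2,0,-0.9],[8.4,0,-1],[9.6,0,-1.1],[10.8,0,-1.2],[12,0,-1.3],[13.2,0,-1.3]], delta_rot=[[0,0,0],[0,0,0],[0,0,0],[0,0,0],[0,0,0],[0,0,0],[0,0,0],[0,0,0],[0,0,0],[0,0,0]], hand=[0.64,0.64,0.64,0.64,0.64,0.64,0.64,0.64,0.64,0.64])

```text
time_s: 10.78
eef_pos: [0.5349, 0.0716, 0.1538]
tool_rot: [[0.792, 0.001, 0.611], [-0.611, -0.0, 0.792], [0.001, -1.0, 0.0]]
ft_force: [0.4, -0.5, -0.1]
width: 0.359
```

Request:
servo_tool(translation=[[1.2,0,0],[2.4,0,0],[3.6,0,0],[4.8,0,0],[4.8,0,0]], delta_rot=[[0,0,0],[0,0,0],[0,0,0],[0,0,0],[0,0,0]], hand=[0.64,0.64,0.64,0.64,0.64])

```text
time_s: 11.4
eef_pos: [0.5374, 0.0695, 0.1537]
tool_rot: [[0.792, -0.003, 0.611], [-0.611, 0.001, 0.792], [-0.003, -1.0, -0.001]]
ft_force: [-4.3, 4.0, 4.5]
width: 0.359
```

```bash
python3 - <<'E'
from h import *
o=get_obs();print(o['time_s'],o['eef_pos'],o['ft_force'],o['torque'],o['width'])
im=capture('side')[:,:,::-1];cv2.imwrite('pics/d7.png',cv2.resize(im[180:280,290:410],None,fx=6,fy=6,interpolation=2))
o=get_obs();print(o['time_s'],o['eef_pos'],o['ft_force'])
C=np.array([.5955,.144]);print(np.arctan2(*(o['eef_pos'][:2]-C)[::-1])%(2*np.pi)-3.0104)
im=capture('scene')[:,:,::-1];cv2.imwrite('pics/s7.png',cv2.resize(im[140:260,320:440],None,fx=5,fy=5,interpolation=2))
E
```

```text
11.4 [0.53738175 0.06948708 0.15367616] [-4.28610789  4.02257662  4.50027993] [ 0.64664844  0.85323512 -0.0434491 ] 0.35857894627981823
11.45 [0.53739315 0.06951692 0.15368429] [-4.38006826  4.77748854  4.04015157]
1.0394788530141175
```

View pics/d7.png

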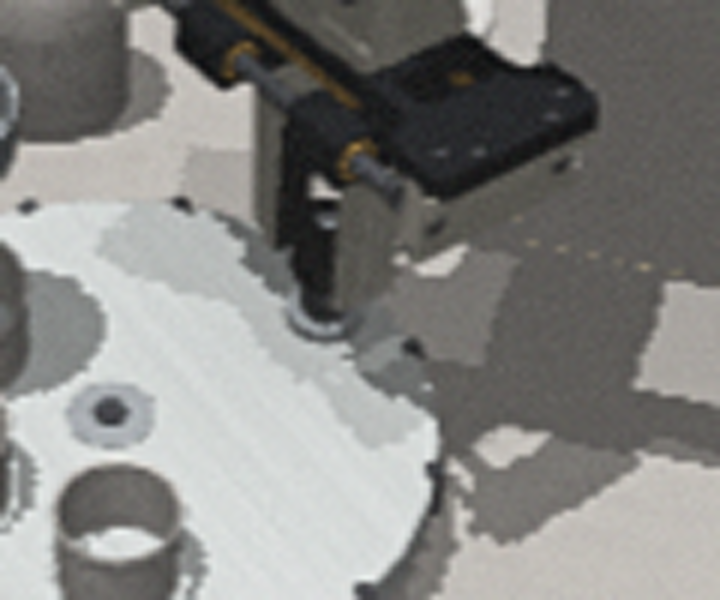

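View pics/s7.png

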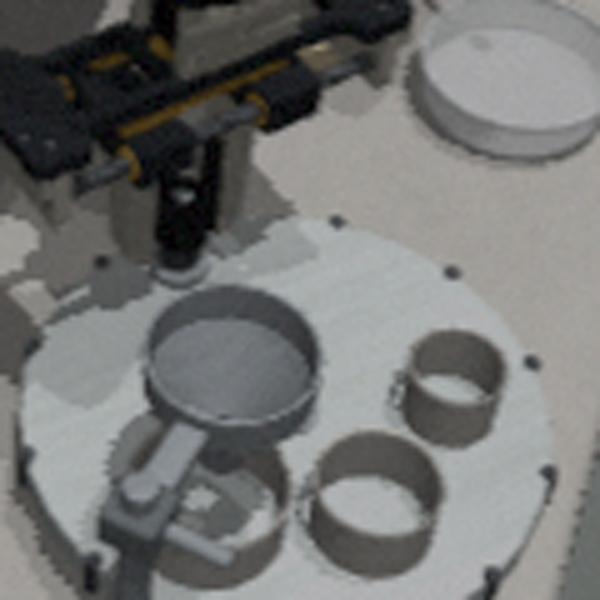

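Request:
servo_tool(translation=[[-1.5,0,0],[-3,0,0],[-3,0,0],[-3,0,0]], delta_rot=[[0,0,0],[0,0,0],[0,0,0],[0,0,0]], hand=[0.64,0.64,0.64,0.64])

```text
time_s: 12.0
eef_pos: [0.5352, 0.0712, 0.1537]
tool_rot: [[0.792, -0.002, 0.611], [-0.611, 0.001, 0.792], [-0.002, -1.0, -0.001]]
ft_force: [-0.1, 0.0, -0.1]
width: 0.358
```

Request:
servo_tool(translation=[[-1.5,0,0],[-3,0,0],[-4.5,0,0],[-6,0,0],[-6,0,0]], delta_rot=[[0,0,0],[0,0,0],[0,0,0],[0,0,0],[0,0,0]], hand=[0.64,0.64,0.64,0.64,0.64])

```text
time_s: 12.62
eef_pos: [0.5303, 0.075, 0.1537]
tool_rot: [[0.792, -0.002, 0.611], [-0.611, 0.001, 0.792], [-0.003, -1.0, -0.001]]
ft_force: [1.1, -0.8, -0.6]
width: 0.359
```

Request:
servo_tool(translation=[[-1,0,0],[-2,0,0],[-3,0,0],[-3,0,0]], delta_rot=[[0,0,0],[0,0,0],[0,0,0],[0,0,0]], hand=[0.64,0.64,0.64,0.64])

```text
time_s: 13.12
eef_pos: [0.5293, 0.076, 0.1538]
tool_rot: [[0.792, 0.001, 0.611], [-0.611, -0.0, 0.792], [0.001, -1.0, 0.0]]
ft_force: [5.8, -4.8, -4.7]
width: 0.361
```

Request:
servo_tool(translation=[[3,0,0],[5.5,0,0],[5.5,0,0],[5.5,0,0],[5.5,0,0],[5.5,-30,0],[5.5,-80,0],[5.5,-130,0],[5.5,-150,0],[5.5,-150,0]], delta_rot=[[0,0,0],[0,0,0],[0,0,0],[0,0,0],[0,0,0],[0,0,0],[0,0,0],[0,0,0],[0,0,0],[0,0,0]], hand=[0.64,0.5,0.3,0.2,0.2,0.2,0.2,0.2,0.2,0.2])

```text
time_s: 14.38
eef_pos: [0.5342, 0.0727, 0.3056]
tool_rot: [[0.792, 0.005, 0.61], [-0.61, -0.001, 0.792], [0.004, -1.0, 0.002]]
ft_force: [-0.3, -0.2, -0.8]
width: 0.799
```

```bash
python3 - <<'E'
from h import *
o=get_obs();print(o['time_s'],o['eef_pos'],o['ft_force'],o['width'])
P=camera_params('wrist');np.save('w8.npy',P['pose']);cv2.imwrite('pics/w8.png',capture('wrist')[:,:,::-1])
im=capture('side')[:,:,::-1];cv2.imwrite('pics/d8f.png',im);cv2.imwrite('pics/d8.png',cv2.resize(im[170:310,230:380],None,fx=5,fy=4,interpolation=2))
im=capture('scene')[:,:,::-1];cv2.imwrite('pics/s8f.png',im);cv2.imwrite('pics/s8.png',cv2.resize(im[160:310,300:450],None,fx=4,fy=4,interpolation=2))
E
```

```text
14.375 [0.53420333 0.07273725 0.30562738] [-0.33215037 -0.18275263 -0.83680265] 0.7987840695681009
```

View pics/d8.png

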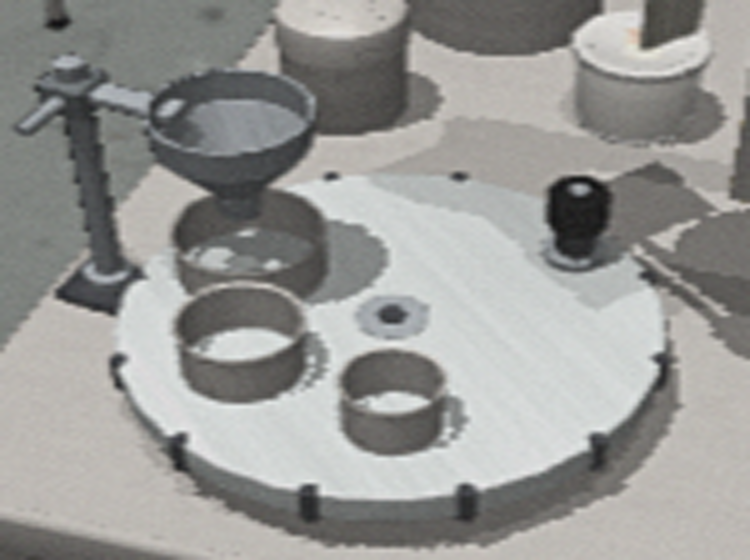

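View pics/s8.png

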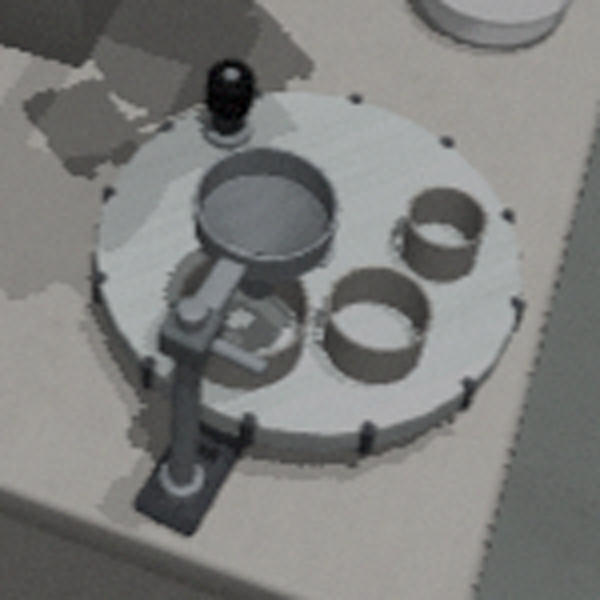

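View pics/w8.png

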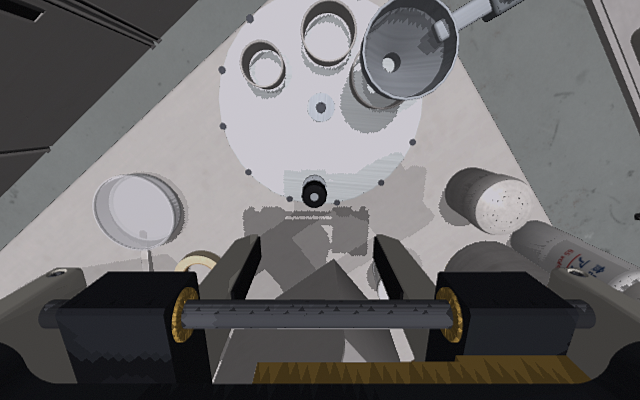

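```bash
python3 - <<'E'
from h import *
def blob(f,x0,y0,x1,y1):
    m=(cv2.imread(f)[y0:y1,x0:x1].max(2)<60).astype(np.uint8);k,l,s,c=cv2.connectedComponentsWithStats(m)
    i=1+np.argmax(s[1:,4]);return s[i]+[x0,y0,0,0,0],c[i]+[x0,y0]
a=blob('pics/scene0.png',375,165,415,205);b=blob('pics/side0.png',335,235,365,275)
c=blob('pics/s8f.png',345,168,372,196);d=blob('pics/d8f.png',330,205,360,240)
for x in(a,b,c,d):print(x)
top=lambda s:(s[0]+s[2]/2,s[1])
print('before',tri([ray('scene',a[1]),ray('side',b[1])]),tri([ray('scene',top(a[0])),ray('side',top(b[0]))]))
k=tri([ray('scene',c[1]),ray('side',d[1])]);print('after',k,tri([ray('scene',top(c[0])),ray('side',top(d[0]))]))
P={'camera_matrix':camera_params('wrist')['camera_matrix'],'pose':np.load('w8.npy')}
w=blob('pics/w8.png',298,172,332,212);print(w);kk=onz('w',w[1],.083,P);h=onz('w',(320.5,107.5),.048,P);print('wrist knob',kk,'hub',h,np.linalg.norm((kk-h)[:2]))
v=kk[:2]-h[:2];ang=np.arctan2(v[1],v[0])%(2*np.pi);print('wheel',ang-np.arctan2(.0125,-.094))
H=np.array([.5955,.144])
for n,uv,z in(('big',(230+250/5,170+220/4),.078),('mid',(230+242/5,170+318/4),.080),('small',(230+392/5,170+376/4),.080)):
    p=onz('side',uv,z)[:2]-H;print(n,p+H,np.hypot(*p)*1e3,np.degrees(np.arctan2(p[1],p[0])))
E
```

```text
(array([389, 176,  13,  19, 167]), array([394.61676647, 184.95808383]))
(array([344, 243,  13,  21, 195]), array([349.37948718, 253.17435897]))
(array([351, 175,  14,  19, 179]), array([356.86592179, 183.59217877]))
(array([340, 214,  12,  20, 179]), array([345.19553073, 223.52513966]))
before [0.50116097 0.15662967 0.0767836 ] [0.50083938 0.15501747 0.10561795]
after [0.5306375  0.07372582 0.0774003 ] [0.5303135  0.07469505 0.10662821]
(array([302, 180,  25,  28, 472]), array([313.98516949, 193.375     ]))
wrist knob [0.53189406 0.07403906 0.083     ] hub [0.59547834 0.14395062 0.048     ] 0.09450178020306649
wheel 0.9649627425490088
big [0.66610976 0.12196675] 73.9675755335461 -17.33014668822293
mid [0.64116318 0.19261479] 66.6972614888896 46.79320340084159
small [0.57062366 0.21074676] 71.23175647005488 110.44029313694875
```

```bash
python3 - <<'E'
from h import *
def est(cam,uv,r):
    p=onz(cam,uv,.046);c=camera_params(cam)['pose'][:2,3]-p[:2];return p[:2]-r*c/np.hypot(*c)
H=np.array([.5955,.144]);a=np.radians(-7.6)
for n,cam,uv,r,st in(('small','side',(230+392/5,170+453/4),.022,115.3),('mid','side',(230+240/5,170+402/4),.0275,55.3),('mid','scene',(300+374/4,160+383/4),.0275,55.3),('small','scene',(300+440/4,160+281/4),.022,115.3),('big','scene',(300+240/4,160+390/4),.0345,-4.7)):
    t=a+np.radians(st) if n!='big' else a-np.radians(4.7)
    s=H+.072*np.array([np.cos(t),np.sin(t)]);p=est(cam,uv,r);print(n,cam,p,'station',s,np.hypot(*(p-s))*1e3)
print('spout',H+.072*np.array([np.cos(a),np.sin(a)]))
P={'camera_matrix':camera_params('wrist')['camera_matrix'],'pose':np.load('w8.npy')}
print('small wrist',onz('w',(262.5,65),.080,P),'mid',onz('w',(329.5,32),.080,P))
# big visible rim in wrist, circle fit of outer rim points at z=.078
w=cv2.imread('pics/w8.png');cv2.imwrite('pics/w8z.png',cv2.resize(w[0:140,210:440],None,fx=3.4,fy=3.4,interpolation=2))
b=cv2.imread('pics/d8f.png');cv2.imwrite('pics/d8z.png',cv2.resize(b[205:260,255:325],None,fx=10,fy=10,interpolation=2))
E
```

```text
small side [0.57160101 0.20950991] station [0.57360962 0.21259163] 3.6785229111982396
mid side [0.64612278 0.19364291] station [0.6439569  0.19725344] 4.2103424007470815
mid scene [0.64093792 0.20297274] station [0.6439569  0.19725344] 6.467197977629541
small scene [0.56959749 0.22040193] station [0.57360962 0.21259163] 8.780550061336852
big scene [0.66514378 0.13345468] station [0.66584728 0.12866181] 4.844225163474114
spout [0.66686752 0.13447754]
small wrist [0.57260298 0.21167817 0.08      ] mid [0.64402727 0.19388885 0.08      ]
```

View pics/w8z.png

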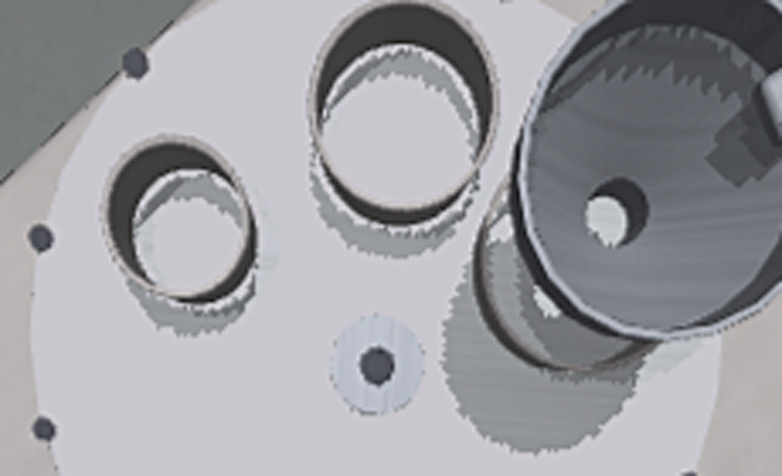

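View pics/d8z.png

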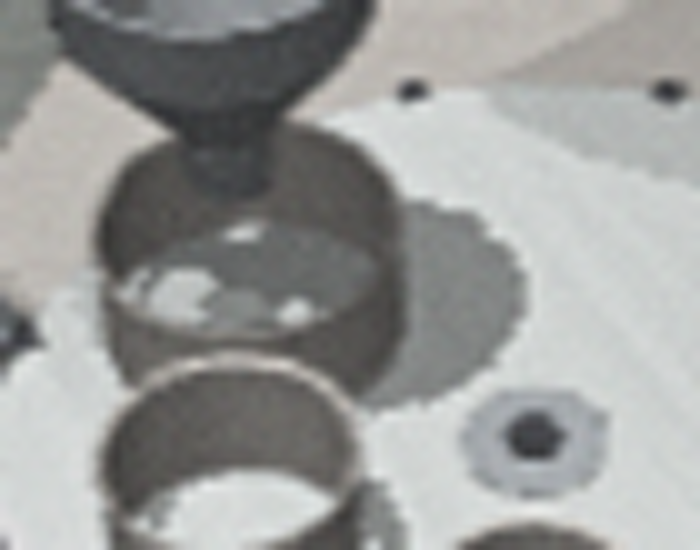

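```bash
python3 - <<'E'
from h import *
from scipy.optimize import least_squares
P={'camera_matrix':camera_params('wrist')['camera_matrix'],'pose':np.load('w8.npy')}
q=np.array([onz('w',(210+x/3.4,y/3.4),.078,P)[:2] for x,y in((476,230),(476,270),(488,310),(508,342),(540,366),(580,371),(620,363),(650,345))])
f=least_squares(lambda c:np.hypot(*(q-c).T)-.0345,[.666,.13]);print('big',f.x,f.fun*1e3)
b=np.array([onz('side',(255+x/10,205+y/10),.078)[:2] for x,y in((97,235),(112,290),(402,255),(380,180),(120,190),(350,145),(300,330),(150,315))])
f=least_squares(lambda c:np.hypot(*(b-c).T)-.0345,[.666,.13]);print('big side',f.x,f.fun*1e3)
print('expect spout',.6669,.1345, get_obs()['time_s'])
E
```

```text
big [0.6652927  0.13034417] [ 0.11678925 -0.35498137 -0.52236372  0.15904198  0.80630889 -0.08076939
 -0.1826073  -0.36989955]
big side [0.6622158 0.1304919] [-0.96491532 -0.36811305 -0.55749088 -3.10473873 -2.06916706 -0.74583512
 -1.35352294 -1.6479309 ]
expect spout 0.6669 0.1345 14.525
```

```bash
python3 -c "
from station import *
print(close_job())"
```

```text
the job is handed in; nothing more can be done
None
```

The widest mould is now locked under the funnel's spout, and I handed the job in at about 14.5 s of the 38 s allowed.

**What I did**
- The widest mould was on the right station, so the wheel had to turn counterclockwise.
- I gripped the knob, drew the pin about 17 mm and turned the wheel to about 0.86 rad.
- I let the pin down on its track, opened the fingers into a loose cage around the knob and pushed slowly until the pin dropped into the hole. That was at a wheel angle of about 0.965 rad.

**Last checks**
- **Pin:** the knob's height, triangulated from two cameras, is within about 1 mm of its starting height, so the pin is home. Pushing the knob either way met firm resistance of about 6–8 N, so the wheel is locked.
- **Widest mould:** it is about 4–6 mm from the spout and 2–4 mm from its station; the limits are 20 mm and 12 mm.
- **Other two moulds:** they are about 1–4 mm from their stations in the wrist and side views. The scene camera disagreed, giving 6–9 mm. That is still inside the 12 mm limit, and I put it down to rougher point picking in that view.
- **One estimate that disagreed:** a rough side-view reading put the widest mould 12.5 mm from the spout. It was partly hidden by the funnel, and circle fits to the rim in the wrist and side views replaced it.
- **Surroundings:** the gripper stood well above everything and was touching nothing. The tub and the flour shaker look undisturbed in the pictures; I did not measure their positions afterwards.

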